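Load the eared board carrier into the test fixture

ROBOT

A 6-joint arm with a two-finger parallel gripper is mounted at the origin on the work surface. World frame = base frame: x ahead of the robot, y to its left, z up, the work surface at z = 0. Lengths are in m, angles in rad, forces in N, time in s.
With the tool pointing down it reaches from about 0.325 to 0.925 m from the base axis. Payload 3.1 kg.
Tool frame: the origin (TCP) lies midway between the tips of the shut fingers; the grasp point (between the pads) lies 19 mm behind it; x points along the fingers, y is the direction in which the jaws open and shut, and the axes are right-handed (so a half turn about x gives the same grasp; the last joint's range is limited). The gripper opens to 85 mm and grips with 20 to 120 N. Pads are 22 mm wide; open, the fingers measure 114 mm over their backs; the gripper's body (76 mm by 85 mm) begins 54 mm behind the grasp point. The pads swing forward as they close: fully open they stand 13 mm farther back than shut.
Start: joints at [-1.39, 0.217, 1.613, -0, 1.311, -0.112], TCP at [0.18, -0.598, 0.209] pointing down, gripper open.
Joint ranges: [-2.75, 2.75], [-0.78, 2.1], [0.31, 2.55], [-1.13, 4.27], [0.13, 2.63], [-2.58, 2.58]. Speed limits (rad/s): [2.79, 2.79, 3.14, 3.14, 3.14, 3.14].

INTERFACE

Orientations are given as a rotation vector (axis times angle).
In Python, from plant import robot gives the robot as it stands.
- The arm moves only by the tool servo_tool, never from a script. Its argument "series" is a list of rows, each a list of 7 numbers: the shift along the tool's x, y, z in units of 25 mm (1.0 is 25 mm), then the turn, a rotation vector about the tool's x, y, z in rad, then the opening, from 0 (shut) to 1 (fully open). A call has 1 to 10 rows; each row shifts and turns the pose as measured when the row begins, along the tool's axes as they then stand; what a row does not reach is not made up. A row lasts 1/12 s, in which the tool goes at most 41.7 mm and 7.16 degrees, less where a joint would pass 70% of its speed; a pose out of reach is approached as far as the arm can. A call is refused whole if a number of a shift passes 1 or a number of a turn 0.125, either way. A call with a gripper value outside its range is refused whole. The fingers move at their own pace and stop on an object; "force" is the grip in N (left out, the last holds). Time passes only in rows, so rows that do not move let the fingers close. It gives the time, the measured TCP pose, the force and the opening at its end, in the units of the state.
- robot.state(): the state, without advancing time (a new reading comes with each control period).
- robot.capture(name): name is "side" or "top" or "wrist"; returns the picture (480x640x3 uint8, red, green, blue); there is no depth.
- robot.camera_params(name): a dict with "fx", "fy", "cx", "cy" (pixels), "origin" and "attitude" of the camera in the world. Camera axes: x right, y down, z forward; pixel columns grow to the right and rows downward; lengths in m; the calibration is good to about 2 mm. A picture is of the moment at which its call begins: read the wrist's pose just before it. camera_params takes no time and is no camera call; for the wrist camera it gives the pose at the moment of the call.
- robot.hand_in(): hands the job in, once; it reports no verdict.
The state is a dict: "time_s": time; "q": joint angles; "dq": joint speeds; "tau": joint torques, N m; "tcp_pos": TCP position; "ee_rot": TCP orientation; "wrist_force": force on the tool from outside, world axes, zero at the start; "ft_torque": the same for the moment, N m; "gripper_width": opening from 0.0 (shut) to 1.0 (fully open).
Only numpy, scipy, OpenCV 4.12 (cv2) and the standard library are available. Lean on these libraries where they do the work, as an engineer would, in place of code of your own. Each camera call takes 0.05 s, during which the arm holds its last target.

TASK

Take the board carrier that has an ear on each side, slide its ears into the two slots of the test fixture, under the spring clips, and push it until it lies flat and fully home, the sprung contact head at the end pressed in until it is solid; then let go. How far in the head is clamped is not known: feel for it, pressing firmly for a moment but never with more than about 20 N. Leave everything else, also the carrier without ears, where it is.

Things in the scene. Friction and masses are not known exactly. Their poses are not given: they have to be found in the camera images.
- carrier_grip (a point): Middle of the eared carrier's grip, an upright black fin 12 mm thick (x), 40 wide (y), spanning 6 to 46 mm above the underside; pinch it across the 12 mm. This point is 26 mm above the underside, over the carrier's centre. x is the sliding direction, z up; a half turn makes no difference. 0.15 to 0.3 kg.
- carrier_ear (a point): Centre of one ear (3 mm above the underside, 45 mm from the carrier's centre along y); the other ear is its mirror image. Ears are 30 mm long (x), stick out 10 mm, 100 mm over both. The carrier is an aluminium plate 90 (x) x 80 (y) x 6 mm, ears as thick, with a brown circuit board whose chips reach 10.5 mm above the underside.
- blank_grip (a point): The same point of the other carrier, alike in plate, board and fin, but without ears. Not to be used.
- fixture: Test fixture fixed to the bench. Origin on the bench, on its middle line; x = direction in which the carrier slides in, y left, z up. Smooth floor 8 mm above the bench, x -95 to 112 mm, 134 mm wide, bare from x -95 to -37 so that the carrier can be laid there before its ears enter. Nothing on it is over 44 mm above the bench.
- mouth (a point): Where the straight slots begin, on the middle line at floor level (fixture x = -20 mm); slots run from here 80 mm along +x. Walls at y = +/-51.5 mm (1.5 mm play beside each ear); lips over the slots from y = +/-43 outwards, 10 to 15 mm above the floor. In the 17 mm before it the walls flare out as a lead-in, about 4 mm wider each side.
- clip (a point): Left spring clip, the right one is its mirror image: a brass leaf under the lip that presses the ear on the floor. This point is at fixture x = 12 mm; the leaf's ramp begins 17 mm before it and its flat ends 12 mm after it. With both clips on the ears the carrier slides against about 4 to 10 N, up to 14 N while the ears lift the leaves; more if it is also pressed down on the floor, where it can jam.
- contact_block: Contact head at the far end: a grey nose 50 mm wide, 10 to 22 mm above the bench, on a carriage clamped somewhere along 10 mm. Origin (axes as the fixture's, 8 mm above the bench) = nose face at the nearest setting, fixture x = 62 mm; the true face is 0 to 10 mm farther along +x, not reported. The nose is sprung.
- nose_home (a point): Fixture x = 65 mm, at floor level: where the carrier's leading edge is when home, if the head is at its nearest setting (up to 10 mm farther along +x otherwise). The nose gives 3 mm at 0.8 rising to 2 N, then is solid = home. A push of 16 to 20 N in all makes sure; the clips then hold the carrier there when released.
- flux: Amber flux jar, 34 mm across, 30 mm tall, between the fixture and the carriers; origin under its centre. Bystander.
- spool: Grey solder spool, 52 mm across, 40 mm tall; origin under its centre. Bystander.
- driver: Screwdriver, 160 mm, lying on the bench. Bystander.
- partsbox: Clear divided parts box, 120 x 80 x 35 mm; origin under its centre. Bystander.
- meter: Grey multimeter, 70 x 140 x 36 mm, lying flat; origin under its centre. Bystander.
- cleaner: Dark tip-cleaner pot, 60 mm across, 45 mm tall; origin under its centre. Bystander.
Things that resemble listed ones, but are neither listed nor needed, are in the scene too. Leave any blue or turquoise look-alike of the fixture alone.

How it is judged:
On the way, in this order (a step that is already met when the one before it is completed fails the run):
1. the carrier lies flat on the fixture with its ears in the mouths of the slots, not yet home (x of carrier_grip in the frame of fixture above -0.02 m and z of carrier_grip in the frame of fixture between 0.031 and 0.0365 m and angle between carrier_grip's own z axis and vertical below 0.035 rad and angle between the x axis of carrier_grip and the x axis of fixture, either way round below 0.06 rad and y of carrier_grip in the frame of fixture between -0.0035 and 0.0035 m).
2. the carrier is pushed firmly home: at least 5 N on the contact head, whose spring gives only 2 N, for 0.2 s (contact force between carrier and contact_block above 5 N and z of carrier_grip in the frame of fixture between 0.031 and 0.0365 m and angle between carrier_grip's own z axis and vertical below 0.035 rad and angle between the x axis of carrier_grip and the x axis of fixture, either way round below 0.06 rad and y of carrier_grip in the frame of fixture between -0.0035 and 0.0035 m), for 0.2 s.
At the end, for the whole second after the job is handed in: The eared carrier lies flat on the fixture's floor (tilt under 2 degrees, turned under 3.4 degrees, within 3.5 mm of the middle line), its ears in the slots under the clips, still pressing the sprung contact head in (over 1 N), released and at rest; the other things have not moved (contact force between carrier and contact_block above 1 N and x of carrier_grip in the frame of fixture above 0.017 m and z of carrier_grip in the frame of fixture between 0.031 and 0.0365 m and angle between carrier_grip's own z axis and vertical below 0.035 rad and angle between the x axis of carrier_grip and the x axis of fixture, either way round below 0.06 rad and y of carrier_grip in the frame of fixture between -0.0035 and 0.0035 m and linear speed of carrier below 0.01 m/s); the robot touches nothing.
It fails at once if the contact head is rammed: over 18 N on it (the clips take up at least 3 N of the push) (contact force between carrier and contact_block above 18 N).
It fails at once if a bystander moved by more than 15 mm (distance of any of blank_grip, flux, spool, driver, partsbox, meter, cleaner from where it was at the start of the episode above 0.015 m).
It also fails if it takes over 70 s, if anything falls off the work surface, if the arm or the gripper's body presses on something with over 40 N, if the wrist force passes 120 N, or if a joint passes its speed limit or range.

## Working session

There is one attempt and no reset: what is moved stays moved. The work goes in short steps, Python scripts to look and compute and a tool call to move; the robot and the scene stay as the last step left them, time stands still between calls to the robot, and variables do not carry over. Pictures are saved under pics/ and viewed, and the job is handed in when it is done.

Besides the shell and the picture viewer there is one more tool, called as a command line: name --pt "numbers of a row" for each row, then --argument value for the rest. servo_tool: Moves the arm, as the interface text tells. Its arguments: {"type":"object","properties":{"series":{"type":"array"},"force":{"type":"number"}},"required":["series"]}

```bash
ls; mkdir -p pics; python3 - <<'E'
from plant import robot
import cv2,numpy as np
np.set_printoptions(precision=4,suppress=True)
print(robot.state())
for n in ["side","top","wrist"]:
    print(n,robot.camera_params(n))
    cv2.imwrite(f"pics/{n}0.png",robot.capture(n)[:,:,::-1])
E
```

```text
pics
{'time_s': 0.0, 'q': array([-1.3902,  0.2178,  1.6149,  0.    ,  1.3113, -0.1122]), 'dq': array([ 0.0003, -0.0014, -0.0001,  0.0008, -0.0006, -0.0001]), 'tau': array([  0.001 , -39.6839, -30.3852,  -0.    ,   0.0098,  -0.    ]), 'tcp_pos': array([ 0.1803, -0.5975,  0.2073]), 'ee_rot': array([ 2.0651,  0.3071, -2.0652]), 'wrist_force': array([ 0.1968,  0.6102, -0.4415]), 'ft_torque': array([-0.0507, -0.034 ,  0.0202]), 'gripper_width': 1.0020291209626497}
side {'fx': 505.28555232557966, 'fy': 505.28555232557966, 'cx': 320.61395352416196, 'cy': 241.759829106816, 'origin': array([ 0.4665, -0.8734,  0.7396]), 'attitude': array([-2.2719,  0.0124, -0.    ])}
top {'fx': 569.7996678386928, 'fy': 569.7996678386928, 'cx': 311.008584367371, 'cy': 228.46214756309288, 'origin': array([ 0.3726, -0.0423,  1.3295]), 'attitude': array([-2.2093,  2.1501, -0.0767])}
wrist {'fx': 336.41040174019827, 'fy': 336.41040174019827, 'cx': 323.04636208903395, 'cy': 235.1565338248039, 'origin': array([ 0.2574, -0.5741,  0.3728]), 'attitude': array([ 2.3046, -1.7123, -0.2808])}
```

View pics/top0.png

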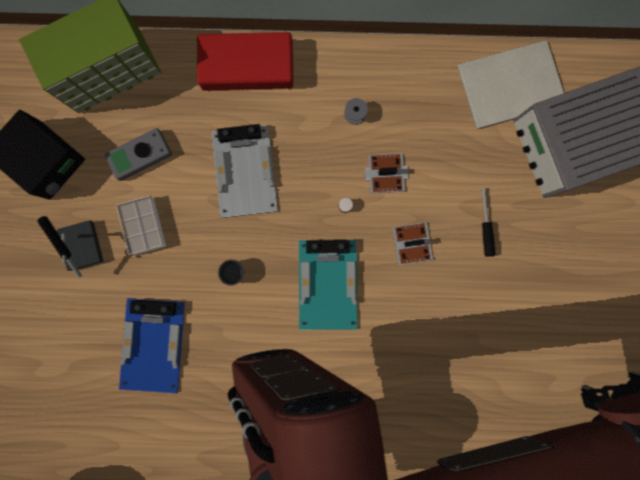

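View pics/side0.png

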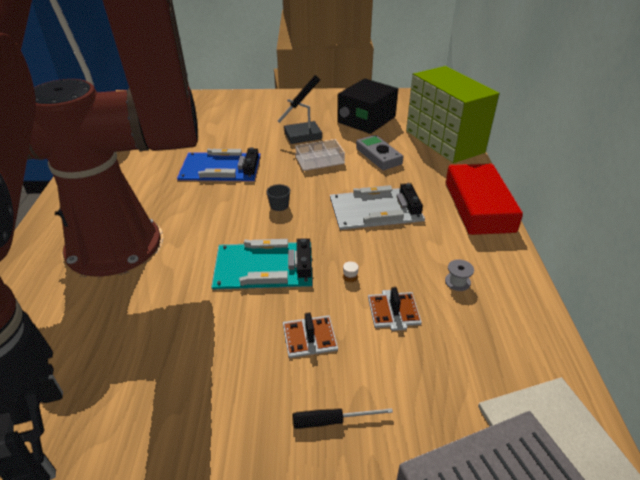

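View pics/wrist0.png

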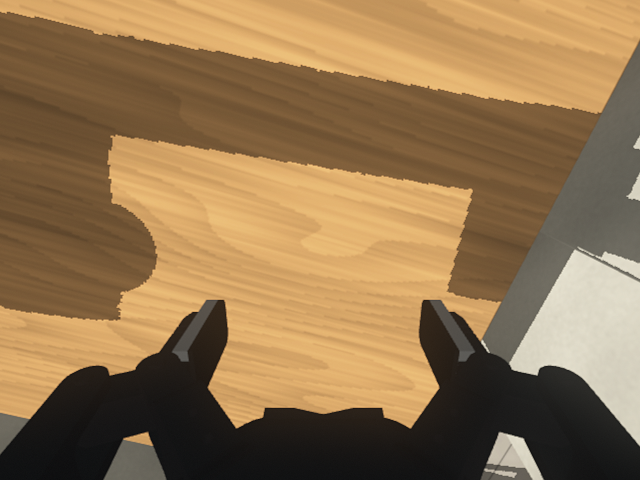

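```bash
cat > h.py <<'E'
import cv2,numpy as np
from scipy.spatial.transform import Rotation as R
from plant import robot
np.set_printoptions(precision=4,suppress=True)
def ray(p,u,v,z):
    d=R.from_rotvec(p["attitude"]).apply([(u-p["cx"])/p["fx"],(v-p["cy"])/p["fy"],1])
    o=np.array(p["origin"]); return o+d*(z-o[2])/d[2]
def proj(p,X):
    c=R.from_rotvec(p["attitude"]).inv().apply(np.atleast_2d(X)-p["origin"])
    return np.c_[c[:,0]/c[:,2]*p["fx"]+p["cx"],c[:,1]/c[:,2]*p["fy"]+p["cy"]]
def crop(src,dst,x0,y0,x1,y1,s):
    i=cv2.imread(src)[y0:y1,x0:x1]; cv2.imwrite(dst,cv2.resize(i,None,fx=s,fy=s,interpolation=cv2.INTER_CUBIC))
E
python3 - <<'E'
from h import *
crop("pics/top0.png","pics/t1.png",200,115,290,225,5)
crop("pics/top0.png","pics/t2.png",335,145,445,270,4.5)
E
```

```text
(no output)
```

View pics/t1.png

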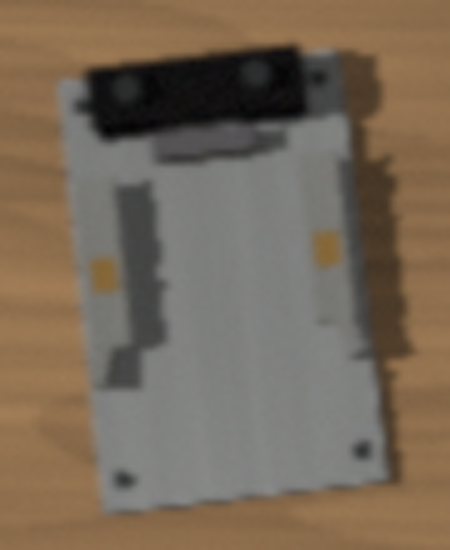

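View pics/t2.png

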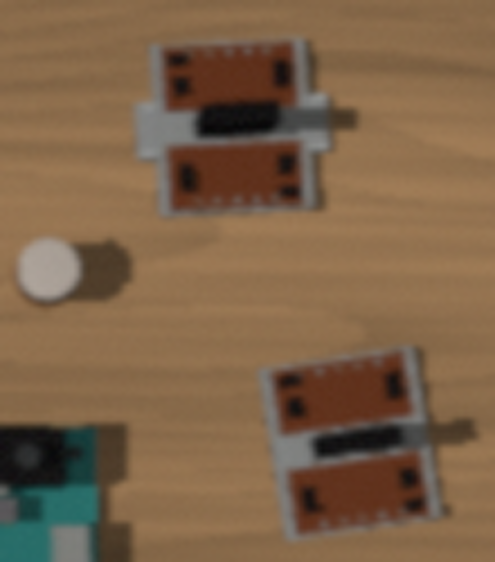

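```bash
cat >> h.py <<'E'
def fit(P,L):
    """rigid 2D: world=R L + t"""
    P=np.array(P)[:,:2];L=np.array(L,float)
    pm,lm=P.mean(0),L.mean(0); z=((P-pm)@[1,1j])@np.conj((L-lm)@[1,1j])
    a=np.angle(z); M=np.array([[np.cos(a),-np.sin(a)],[np.sin(a),np.cos(a)]])
    t=pm-M@lm; return t,a,(L@M.T+t-P)
E
python3 - <<'E'
from h import *
p=robot.camera_params("top")
f=[ray(p,200+(u+.5)/5-.5,115+(v+.5)/5-.5,.008) for u,v in [(103,513),(390,482),(58,80),(340,50)]]
print(fit(f,[(-.095,.067),(-.095,-.067),(.112,.067),(.112,-.067)]))
g=[ray(p,335+(u+.5)/4.5-.5,145+(v+.5)/4.5-.5,.006) for u,v in [(152,42),(305,38),(318,208),(162,215),(135,103),(140,157),(330,93),(330,150)]]
print(fit(g,[(.045,.04),(.045,-.04),(-.045,-.04),(-.045,.04),(.015,.05),(-.015,.05),(.015,-.05),(-.015,-.05)]))
print(ray(p,346,205,.03))
E
```

```text
(array([0.5966, 0.126 ]), np.float64(0.14153335829404867), array([[-0.0007, -0.0001],
       [ 0.0001,  0.0006],
       [-0.0002, -0.0002],
       [ 0.0008, -0.0003]]))
(array([ 0.6097, -0.207 ]), np.float64(0.0726051516005524), array([[-0.001 , -0.0004],
       [ 0.0005, -0.0004],
       [ 0.0001,  0.0012],
       [ 0.0002,  0.    ],
       [ 0.0008, -0.0008],
       [-0.0008,  0.0002],
       [ 0.0001,  0.001 ],
       [ 0.0002, -0.0008]]))
[ 0.5276 -0.1123  0.03  ]
```

```bash
cat >> h.py <<'E'
def goal(yaw,dirx=1):
    """tool x down, tool y along dirx*(cos,sin)"""
    y=dirx*np.array([np.cos(yaw),np.sin(yaw),0]);x=np.array([0,0,-1.]);z=np.cross(x,y)
    return R.from_matrix(np.c_[x,y,z])
def need(pos,rot):
    s=robot.state();c=R.from_rotvec(s["ee_rot"])
    print("t",s["time_s"],"tcp",s["tcp_pos"],"w",s["gripper_width"],"F",s["wrist_force"],"T",s["ft_torque"])
    print("tool axes x,y,z:\n",c.as_matrix().T)
    print("shift(units, now axes)",c.inv().apply(np.array(pos)-s["tcp_pos"])/.025,"in goal axes",rot.inv().apply(np.array(pos)-s["tcp_pos"])/.025)
    print("turn",(c.inv()*rot).as_rotvec())
E
python3 - <<'E'
from h import *
for d in (1,-1): need((.6097,-.207,.2),goal(.0726,d))
E
```

```text
t 0.15 tcp [ 0.1803 -0.5977  0.2077] w 1.003185594134801 F [0.3104 0.4836 0.3574] T [-0.0695 -0.0398  0.0497]
tool axes x,y,z:
 [[-0.0003  0.0018 -1.    ]
 [ 0.2886 -0.9574 -0.0019]
 [-0.9574 -0.2886 -0.0002]]
shift(units, now axes) [  0.3296 -10.0064 -20.9559] in goal axes [  0.3062  18.2644 -14.3423]
turn [-1.3506 -0.0014  0.0014]
t 0.15 tcp [ 0.1803 -0.5977  0.2077] w 1.003185594134801 F [0.3104 0.4836 0.3574] T [-0.0695 -0.0398  0.0497]
tool axes x,y,z:
 [[-0.0003  0.0018 -1.    ]
 [ 0.2886 -0.9574 -0.0019]
 [-0.9574 -0.2886 -0.0002]]
shift(units, now axes) [  0.3296 -10.0064 -20.9559] in goal axes [  0.3062 -18.2644  14.3423]
turn [1.791  0.0015 0.0015]
```

servo_tool --pt "0 -0.42 -0.9 0 0 0 1" --pt "0 -0.42 -0.9 0 0 0 1" --pt "0 -0.42 -0.9 0 0 0 1" --pt "0 -0.42 -0.9 0 0 0 1" --pt "0 -0.42 -0.9 0 0 0 1" --pt "0 -0.42 -0.9 0 0 0 1" --pt "0 -0.42 -0.9 0 0 0 1" --pt "0 -0.42 -0.9 0 0 0 1" --pt "0 -0.42 -0.9 0 0 0 1" --pt "0 -0.42 -0.9 0 0 0 1"

```text
time_s: 0.98
tcp_pos: [0.3674, -0.4267, 0.2025]
ee_rot: [2.069, 0.303, -2.078]
wrist_force: [0.6, 0.2, -0.5]
gripper_width: 0.995
```

servo_tool --pt "0 0 0 -0.12 0 0 1" --pt "0 0 0 -0.12 0 0 1" --pt "0 0 0 -0.12 0 0 1" --pt "0 0 0 -0.12 0 0 1" --pt "0 0 0 -0.12 0 0 1" --pt "0 0 0 -0.12 0 0 1" --pt "0 0 0 -0.12 0 0 1" --pt "0 0 0 -0.12 0 0 1" --pt "0 0 0 -0.12 0 0 1" --pt "0 0 0 -0.12 0 0 1"

```text
time_s: 1.82
tcp_pos: [0.3709, -0.4176, 0.1977]
ee_rot: [1.245, 1.21, -1.235]
wrist_force: [0.4, 1.4, 1.3]
gripper_width: 1.0
```

```bash
python3 - <<'E'
from h import *
need((.6097,-.207,.2),goal(.0726,1)); print(robot.state()["q"])
E
```

```text
t 1.8167 tcp [ 0.3709 -0.4176  0.1977] w 0.9998382964663094 F [0.4342 1.3776 1.2611] T [ 0.0611 -0.0145 -0.0091]
tool axes x,y,z:
 [[-0.0083  0.0166 -0.9998]
 [ 0.9993 -0.037  -0.0089]
 [-0.0371 -0.9992 -0.0163]]
shift(units, now axes) [-0.03    9.2343 -8.7746] in goal axes [-0.0913 10.1395 -7.7102]
turn [-0.1097 -0.0168  0.008 ]
[-0.9718  0.0986  1.7692  0.0027  1.2922 -0.9355]
```

servo_tool --pt "0 0 0 -0.11 -0.015 0.008 1" --pt "0 0.92 -0.7 0 0 0 1" --pt "0 0.92 -0.7 0 0 0 1" --pt "0 0.92 -0.7 0 0 0 1" --pt "0 0.92 -0.7 0 0 0 1" --pt "0 0.92 -0.7 0 0 0 1" --pt "0 0.92 -0.7 0 0 0 1" --pt "0 0.92 -0.7 0 0 0 1" --pt "0 0.92 -0.7 0 0 0 1" --pt "0 0.92 -0.7 0 0 0 1"

```text
time_s: 2.65
tcp_pos: [0.5658, -0.2398, 0.193]
ee_rot: [1.155, 1.25, -1.159]
wrist_force: [-0.1, -0.5, -0.2]
gripper_width: 0.999
```

```bash
python3 - <<'E'
from h import *
need((.6097,-.207,.2),goal(.0726,1)); print(robot.state()["q"])
E
```

```text
t 2.65 tcp [ 0.5658 -0.2398  0.193 ] w 0.9992238041996337 F [-0.1029 -0.5323 -0.1705] T [-0.0024 -0.011  -0.0582]
tool axes x,y,z:
 [[-0.0069  0.0032 -1.    ]
 [ 0.9973  0.0725 -0.0066]
 [ 0.0725 -0.9974 -0.0037]]
shift(units, now axes) [-0.2861  1.8436 -1.1827] in goal axes [-0.2783  1.8456 -1.1815]
turn [-0.0001 -0.0037  0.0066]
[-0.5147  0.2134  1.6477 -0.0006  1.2881 -0.5871]
```

servo_tool --pt "-0.1 0.92 -0.59 0 0 0.006 1" --pt "-0.1 0.92 -0.59 0 0 0 1" --pt "0 0 0 0 0 0 1" --pt "0 0 0 0 0 0 1"

```text
time_s: 2.98
tcp_pos: [0.6141, -0.1993, 0.1956]
ee_rot: [1.154, 1.253, -1.149]
wrist_force: [-0.7, -1.0, -0.4]
gripper_width: 1.0
```

```bash
python3 - <<'E'
from h import *
need((.6097,-.207,.2),goal(.0726,1))
p=robot.camera_params("wrist");im=robot.capture("wrist")
cv2.imwrite("pics/w1.png",im[:,:,::-1]); print(p); np.save("w1.npy",p,allow_pickle=True)
c=R.from_rotvec(robot.state()["ee_rot"]);print(c.inv().apply(p["origin"]-robot.state()["tcp_pos"]))
E
```

```text
t 2.9833 tcp [ 0.6141 -0.1993  0.1956] w 1.0001162480836927 F [-0.741  -0.9649 -0.3796] T [ 0.0064 -0.0224 -0.0228]
tool axes x,y,z:
 [[-0.0024  0.0069 -1.    ]
 [ 0.9968  0.0796 -0.0019]
 [ 0.0796 -0.9968 -0.0071]]
shift(units, now axes) [-0.1777 -0.2007  0.2937] in goal axes [-0.1759 -0.1983  0.2964]
turn [ 0.0071 -0.0071  0.0019]
{'fx': 336.41040174019827, 'fy': 336.41040174019827, 'cx': 323.04636208903395, 'cy': 235.1565338248039, 'origin': array([ 0.6073, -0.119 ,  0.3615]), 'attitude': array([2.8249, 0.1127, 0.014 ])}
[-0.1653 -0.0006 -0.0817]
```

View pics/w1.png

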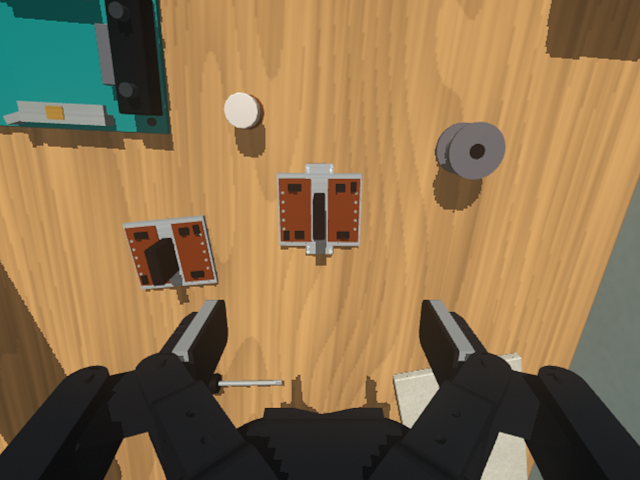

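```bash
python3 - <<'E'
from h import *
crop("pics/w1.png","pics/w1c.png",265,155,375,275,5)
E
```

```text
(no output)
```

View pics/w1c.png

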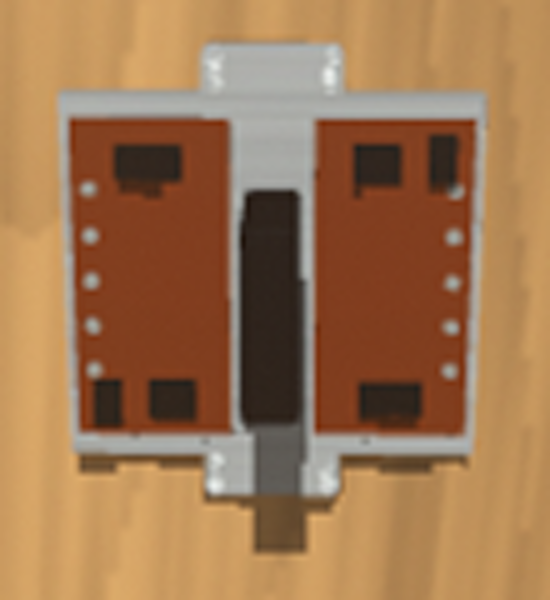

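```bash
python3 - <<'E'
from h import *
p=np.load("w1.npy",allow_pickle=True).item()
f=lambda u,v,z:ray(p,265+(u+.5)/5-.5,155+(v+.5)/5-.5,z)
L=[(-.045,.04),(.045,.04),(-.045,-.04),(.045,-.04)]
g=[f(u,v,.006) for u,v in [(60,104),(485,104),(74,452),(470,452)]]
print(fit(g,L))
g=[f(u,v,.000) for u,v in [(60,93),(486,93)]]; print(np.array(g))
# project model
t,a,_=fit([f(u,v,.006) for u,v in [(60,104),(485,104),(74,452),(470,452)]],L)
M=np.array([[np.cos(a),-np.sin(a)],[np.sin(a),np.cos(a)]])
pts=[(x,y,z) for z in (0,.006) for x,y in L+[(-.015,.05),(.015,.05),(-.015,-.05),(.015,-.05)]]+[(x,y,.046) for x in(-.006,.006) for y in (.02,-.02)]
W=[np.r_[M@q[:2]+t,q[2]] for q in pts]
for q,uv in zip(pts,proj(p,W)): print(q,(uv-[265,155]+.5)*5-.5)
E
```

```text
(array([ 0.6091, -0.2076]), np.float64(0.07747541435418816), array([[-0.0006,  0.0012],
       [ 0.0001,  0.0011],
       [-0.0004, -0.0011],
       [ 0.0008, -0.0012]]))
[[ 0.5608 -0.171   0.    ]
 [ 0.6514 -0.1638  0.    ]]
(-0.045, 0.04, 0) [61.3171 94.016 ]
(0.045, 0.04, 0) [483.2281  94.9506]
(-0.045, -0.04, 0) [ 75.5713 447.4818]
(0.045, -0.04, 0) [470.2535 448.5205]
(-0.015, 0.05, 0) [201.2088  46.6808]
(0.015, 0.05, 0) [343.0692  46.9871]
(-0.015, -0.05, 0) [207.6926 488.8332]
(0.015, -0.05, 0) [338.2005 489.1829]
(-0.045, 0.04, 0.006) [57.5101 97.8695]
(0.045, 0.04, 0.006) [486.2385  98.8212]
(-0.045, -0.04, 0.006) [ 72.2289 456.4191]
(0.045, -0.04, 0.006) [472.8707 457.4777]
(-0.015, 0.05, 0.006) [199.6478  49.7975]
(0.015, 0.05, 0.006) [343.8207  50.1093]
(-0.015, -0.05, 0.006) [206.3555 498.3186]
(0.015, -0.05, 0.006) [338.818  498.6751]
(-0.006, 0.02, 0.046) [237.6281 232.4746]
(-0.006, -0.02, 0.046) [239.2829 430.5617]
(0.006, 0.02, 0.046) [300.459 232.624]
(0.006, -0.02, 0.046) [299.7829 430.7197]
```

servo_tool --pt "1 -0.17 0.3 0.004 -0.004 0.002 0.6" --pt "1 0 0 0 0 0 0.6" --pt "1 0 0 0 0 0 0.6" --pt "1 0 0 0 0 0 0.6" --pt "0 0 0 0 0 0 0.6" --pt "0 0 0 0 0 0 0.6"

```text
time_s: 3.53
tcp_pos: [0.6071, -0.2128, 0.0946]
ee_rot: [1.159, 1.239, -1.156]
wrist_force: [0.5, 0.7, 1.2]
gripper_width: 0.6
```

```bash
python3 - <<'E'
from h import *
need((.6093,-.2070,.017),goal(.075,1))
p=robot.camera_params("wrist");im=robot.capture("wrist")
cv2.imwrite("pics/w2.png",im[:,:,::-1]); np.save("w2.npy",p,allow_pickle=True)
E
```

```text
t 3.5333 tcp [ 0.6071 -0.2128  0.0946] w 0.6002251825017405 F [0.5309 0.7449 1.188 ] T [-0.0082 -0.0054 -0.0163]
tool axes x,y,z:
 [[ 0.0023  0.0001 -1.    ]
 [ 0.9976  0.0691  0.0023]
 [ 0.0691 -0.9976  0.    ]]
shift(units, now axes) [ 3.1035  0.098  -0.2244] in goal axes [ 3.1033  0.1064 -0.2237]
turn [-0.0059  0.     -0.0023]
```

View pics/w2.png

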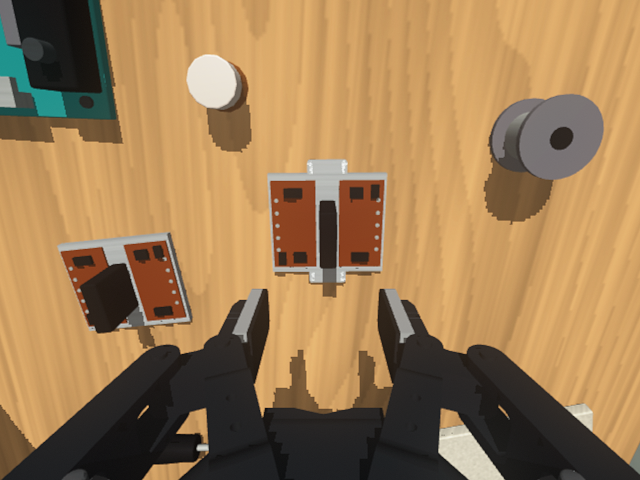

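```bash
cat >> h.py <<'E'
CAR=[(x,y,z) for z in (0,.006) for x,y in [(-.045,.04),(.045,.04),(-.045,-.04),(.045,-.04),(-.015,.05),(.015,.05),(-.015,-.05),(.015,-.05)]]+[(x,y,.046) for x in(-.006,.006) for y in (.02,-.02)]
def overlay(src,p,pts,t,a,dst,box,s):
    """draw local points at pose t(x,y,z),a on enlarged crop"""
    x0,y0,x1,y1=box;i=cv2.resize(cv2.imread(src)[y0:y1,x0:x1],None,fx=s,fy=s,interpolation=cv2.INTER_CUBIC)
    W=R.from_euler("z",a).apply(pts)+np.array(t)
    for u,v in proj(p,W):
        u,v=(u-x0+.5)*s-.5,(v-y0+.5)*s-.5
        cv2.drawMarker(i,(int(round(u)),int(round(v))),(0,255,0),cv2.MARKER_CROSS,9,1)
    cv2.imwrite(dst,i)
E
python3 - <<'E'
from h import *
p=np.load("w2.npy",allow_pickle=True).item()
overlay("pics/w2.png",p,CAR,(.6093,-.2070,0),.075,"pics/w2o.png",(255,150,400,300),4)
E
```

```text
(no output)
```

View pics/w2o.png

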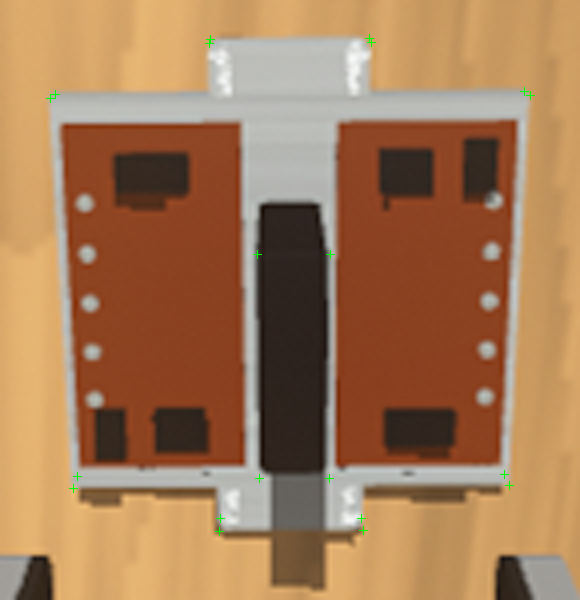

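servo_tool --pt "0.6 0.09 -0.23 -0.006 0 -0.002 0.6" --pt "0.6 0 0 0 0 0 0.6" --pt "0.6 0 0 0 0 0 0.6" --pt "0.6 0 0 0 0 0 0.6" --pt "0 0 0 0 0 0 0.6" --pt "0 0 0 0 0 0 0.6"

```text
time_s: 4.08
tcp_pos: [0.6149, -0.2096, 0.0403]
ee_rot: [1.156, 1.228, -1.148]
wrist_force: [0.2, 0.4, 0.2]
gripper_width: 0.6
```

```bash
python3 - <<'E'
from h import *
need((.6089,-.2068,.017),goal(.075,1))
E
```

```text
t 4.0833 tcp [ 0.6149 -0.2096  0.0403] w 0.6003604038476208 F [0.1623 0.3854 0.2127] T [-0.0375 -0.0272  0.0692]
tool axes x,y,z:
 [[ 0.014  -0.0062 -0.9999]
 [ 0.9971  0.0743  0.0135]
 [ 0.0742 -0.9972  0.0073]]
shift(units, now axes) [ 0.9283 -0.2428 -0.1344] in goal axes [ 0.9324 -0.2301 -0.1278]
turn [-0.0007  0.0073 -0.0135]
```

servo_tool --pt "0 -0.23 -0.13 0 0.007 -0.0135 0.6" --pt "0.3 0 0 0 0 0 0.6" --pt "0.3 0 0 0 0 0 0.6" --pt "0.3 0 0 0 0 0 0.6" --pt "0 0 0 0 0 0 0.6"

```text
time_s: 4.5
tcp_pos: [0.6121, -0.2075, 0.0212]
ee_rot: [1.154, 1.236, -1.151]
wrist_force: [0.7, -0.1, -0.6]
gripper_width: 0.601
```

```bash
python3 - <<'E'
from h import *
need((.6089,-.2068,.017),goal(.075,1))
E
```

```text
t 4.5 tcp [ 0.6121 -0.2075  0.0212] w 0.6013138320059337 F [ 0.6715 -0.0534 -0.62  ] T [ 0.0244  0.0181 -0.0331]
tool axes x,y,z:
 [[ 0.0066 -0.0032 -1.    ]
 [ 0.9972  0.0749  0.0063]
 [ 0.0749 -0.9972  0.0037]]
shift(units, now axes) [ 0.1654 -0.1247 -0.04  ] in goal axes [ 0.1663 -0.1237 -0.0394]
turn [-0.      0.0037 -0.0063]
```

servo_tool --pt "0.17 -0.125 -0.04 0 0.004 -0.0065 0.6" --pt "0 0 0 0 0 0 0.6"

```text
time_s: 4.67
tcp_pos: [0.6086, -0.2067, 0.0162]
ee_rot: [1.154, 1.245, -1.154]
wrist_force: [1.0, -1.1, -0.5]
gripper_width: 0.601
```

```bash
python3 - <<'E'
from h import *
need((.6089,-.2068,.017),goal(.075,1))
E
```

```text
t 4.6667 tcp [ 0.6086 -0.2067  0.0162] w 0.6009789438104726 F [ 1.0275 -1.0616 -0.5256] T [0.0146 0.028  0.0168]
tool axes x,y,z:
 [[-0.0012  0.0007 -1.    ]
 [ 0.9972  0.075  -0.0012]
 [ 0.075  -0.9972 -0.0008]]
shift(units, now axes) [-0.0338  0.0129  0.0058] in goal axes [-0.0337  0.013   0.0058]
turn [ 0.0001 -0.0008  0.0012]
```

Good. Close.

servo_tool --pt "-0.03 0 0 0 0 0.001 0" --pt "0 0 0 0 0 0 0" --pt "0 0 0 0 0 0 0" --pt "0 0 0 0 0 0 0" --pt "0 0 0 0 0 0 0" --pt "0 0 0 0 0 0 0" --force 60

```text
time_s: 5.17
tcp_pos: [0.6085, -0.2068, 0.017]
ee_rot: [1.154, 1.244, -1.154]
wrist_force: [0.3, -0.1, -0.8]
gripper_width: 0.117
```

```bash
python3 - <<'E'
from h import *
need((.6089,-.2068,.017),goal(.075,1))
E
```

```text
t 5.1667 tcp [ 0.6085 -0.2068  0.017 ] w 0.11654115797124588 F [ 0.2818 -0.1368 -0.7887] T [ 0.0675  0.0117 -0.0137]
tool axes x,y,z:
 [[-0.0002  0.0009 -1.    ]
 [ 0.9972  0.0748 -0.0001]
 [ 0.0748 -0.9972 -0.0009]]
shift(units, now axes) [-0.0006  0.0152  0.0006] in goal axes [-0.0006  0.0152  0.0006]
turn [-0.0002 -0.0009  0.0001]
```

servo_tool --pt "-0.5 0 0 0 0 0 0" --pt "-0.9 0 0 0 0 0 0" --pt "-0.9 0 0 0 0 0 0" --pt "-0.9 0 0 0 0 0 0" --pt "-0.9 0 0 0 0 0 0" --pt "0 0 0 0 0 0 0" --pt "0 0 0 0 0 0 0"

```text
time_s: 5.75
tcp_pos: [0.6055, -0.2056, 0.1237]
ee_rot: [1.154, 1.252, -1.157]
wrist_force: [-0.7, 0.2, -1.6]
gripper_width: 0.113
```

```bash
python3 - <<'E'
from h import *
# goal: carrier centre at fixture x=-100 above
F=np.array([.5966,.126]);a=.1415
t=F+np.array([np.cos(a),np.sin(a)])*(-.070)
need((*t,.12),goal(a,1)); print(t)
p=robot.camera_params("wrist");im=robot.capture("wrist")
cv2.imwrite("pics/w3.png",im[:,:,::-1]); np.save("w3.npy",p,allow_pickle=True)
s=robot.state();tc=s["tcp_pos"];yaw=np.arctan2(*(R.from_rotvec(s["ee_rot"]).as_matrix()[[1,0],1]))
overlay("pics/w3.png",p,CAR,(tc[0],tc[1],tc[2]-.017),yaw,"pics/w3o.png",(200,180,440,360),3)
E
```

```text
t 5.75 tcp [ 0.6055 -0.2056  0.1237] w 0.11312872824340085 F [-0.6649  0.1988 -1.5899] T [0.0071 0.0216 0.0404]
tool axes x,y,z:
 [[-0.0068  0.0039 -1.    ]
 [ 0.9972  0.0749 -0.0065]
 [ 0.0748 -0.9972 -0.0044]]
shift(units, now axes) [  0.2181  -2.1558 -13.0644] in goal axes [  0.1471  -1.2829 -13.1798]
turn [-0.0666 -0.0046  0.0064]
[0.5273 0.1161]
```

View pics/w3.png

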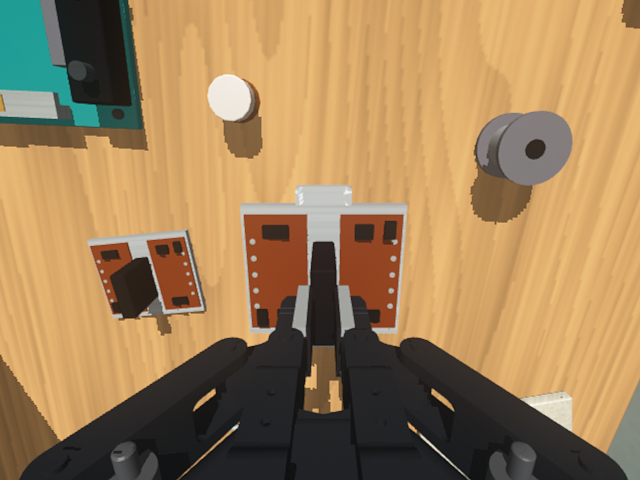

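View pics/w3o.png

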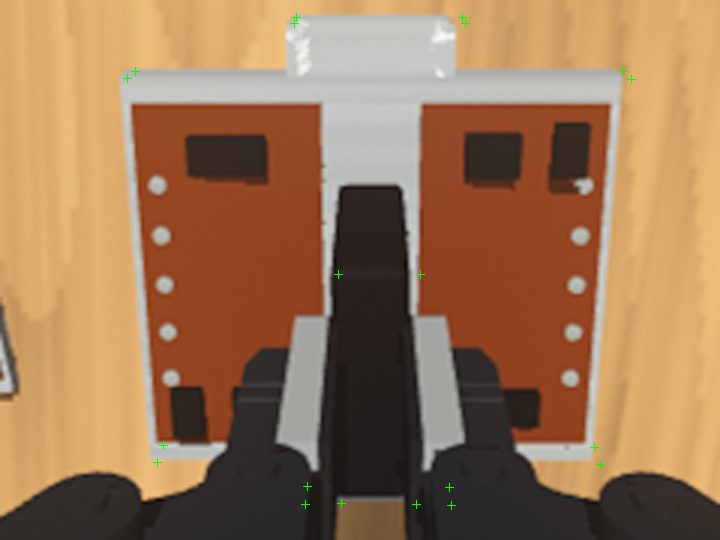

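servo_tool --pt "0 0 0 -0.067 -0.0045 0.0065 0" --pt "0 -0.09 -0.9 0 0 0 0" --pt "0 -0.09 -0.9 0 0 0 0" --pt "0 -0.09 -0.9 0 0 0 0" --pt "0 -0.09 -0.9 0 0 0 0" --pt "0 -0.09 -0.9 0 0 0 0" --pt "0 -0.09 -0.9 0 0 0 0" --pt "0 -0.09 -0.9 0 0 0 0" --pt "0 -0.09 -0.9 0 0 0 0" --pt "0 -0.09 -0.9 0 0 0 0"

```text
time_s: 6.63
tcp_pos: [0.5448, -0.0032, 0.1066]
ee_rot: [1.101, 1.291, -1.121]
wrist_force: [0.3, 0.7, -2.0]
gripper_width: 0.115
```

```bash
python3 - <<'E'
from h import *
F=np.array([.5966,.126]);a=.1415
t=F+np.array([np.cos(a),np.sin(a)])*(-.070)
need((*t,.12),goal(a,1)); print(t)
E
```

```text
t 6.6333 tcp [ 0.5448 -0.0032  0.1066] w 0.11455032860177303 F [ 0.2741  0.7028 -2.0271] T [ 0.0133 -0.0491 -0.0121]
tool axes x,y,z:
 [[-0.0223  0.0037 -0.9997]
 [ 0.9905  0.1361 -0.0216]
 [ 0.136  -0.9907 -0.0067]]
shift(units, now axes) [-0.5033 -0.0563 -4.8274] in goal axes [-0.5366 -0.0209 -4.8241]
turn [-0.005  -0.0067  0.0216]
[0.5273 0.1161]
```

servo_tool --pt "-0.1 0 -0.9 -0.005 -0.006 0.021 0" --pt "-0.1 0 -0.9 0 0 0 0" --pt "-0.1 0 -0.9 0 0 0 0" --pt "-0.1 0 -0.9 0 0 0 0" --pt "-0.1 0 -0.9 0 0 0 0" --pt "0 0 0 0 0 0 0" --pt "0 0 0 0 0 0 0"

```text
time_s: 7.22
tcp_pos: [0.515, 0.1176, 0.1057]
ee_rot: [1.092, 1.296, -1.117]
wrist_force: [-0.6, 0.0, -2.5]
gripper_width: 0.116
```

```bash
python3 - <<'E'
from h import *
F=np.array([.5966,.126]);a=.1415
t=F+np.array([np.cos(a),np.sin(a)])*(-.070)
need((*t,.12),goal(a,1))
p=robot.camera_params("wrist");im=robot.capture("wrist")
cv2.imwrite("pics/w4.png",im[:,:,::-1]); np.save("w4.npy",p,allow_pickle=True)
cv2.imwrite("pics/top4.png",robot.capture("top")[:,:,::-1])
E
```

```text
t 7.2167 tcp [0.515  0.1176 0.1057] w 0.116003748368119 F [-0.5704  0.0148 -2.4572] T [ 0.0586 -0.0009 -0.0449]
tool axes x,y,z:
 [[-0.025   0.002  -0.9997]
 [ 0.989   0.1457 -0.0245]
 [ 0.1456 -0.9893 -0.0057]]
shift(units, now axes) [-0.5857  0.4626  0.126 ] in goal axes [-0.5735  0.4774  0.127 ]
turn [ 0.0047 -0.0056  0.0245]
```

View pics/w4.png

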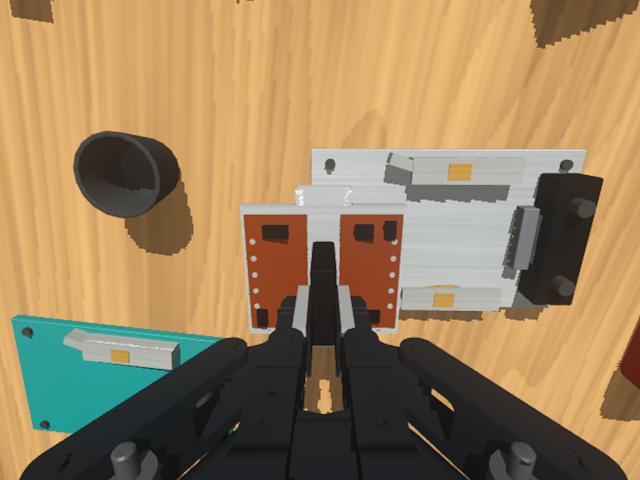

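View pics/top4.png

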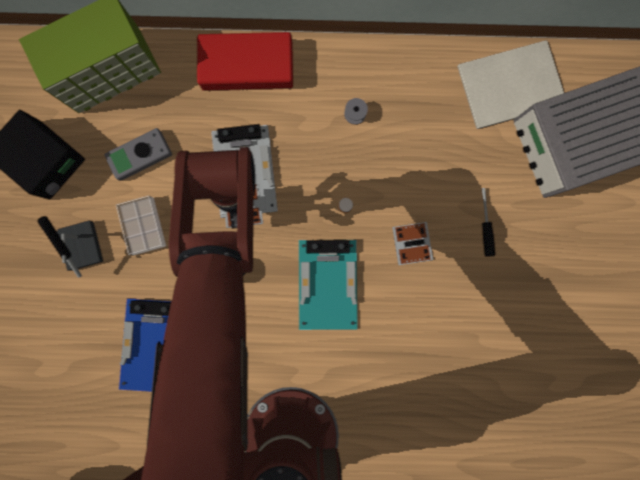

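```bash
cat >> h.py <<'E'
FIX=[(x,y,.008) for x in(-.095,.112) for y in(-.067,.067)]+[(x,y,.023) for x in(-.02,.06) for y in(-.043,.043)]
E
python3 - <<'E'
from h import *
p=np.load("w4.npy",allow_pickle=True).item()
overlay("pics/w4.png",p,FIX,(.5966,.126,0),.1415,"pics/w4o.png",(300,130,620,350),2.5)
E
```

```text
(no output)
```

View pics/w4o.png

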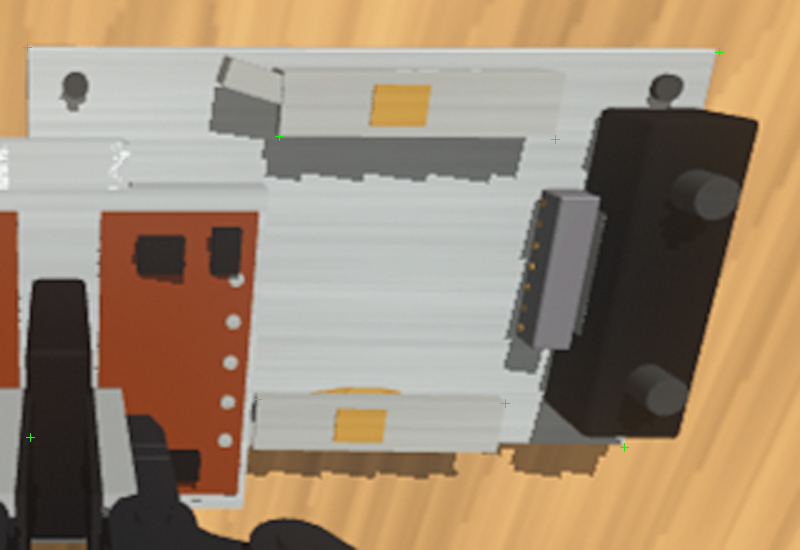

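```bash
cat >> h.py <<'E'
FO=np.array([.5966,.126]);FA=.1415
def fneed(x,z,y=0):
    t=FO+R.from_euler("z",FA).apply([x,y,0])[:2]
    s=robot.state();m=R.from_euler("z",-FA)
    f=m.apply(np.r_[s["tcp_pos"][:2]-FO,s["tcp_pos"][2]]);print("tcp in fixture mm",f*1e3,"force fixture",m.apply(s["wrist_force"]),"dq",np.abs(s["dq"]).max())
    need((*t,z),goal(FA,1))
E
python3 -c "
from h import *
fneed(-.056,.06)"
```

```text
tcp in fixture mm [-81.8875   2.35   105.7475] force fixture [ 0.701  -0.067  -1.6095] dq 0.019523884658589716
t 7.3167 tcp [0.5152 0.1168 0.1057] w 0.11395831905919546 F [ 0.7035  0.0326 -1.6095] T [-0.0109  0.0054 -0.01  ]
tool axes x,y,z:
 [[-0.0252  0.0023 -0.9997]
 [ 0.9893  0.144  -0.0246]
 [ 0.1439 -0.9896 -0.0059]]
shift(units, now axes) [1.8033 1.0799 0.1078] in goal axes [1.8299 1.0355 0.094 ]
turn [ 0.003  -0.0058  0.0246]
```

servo_tool --pt "0 0.3 0.1 0.003 -0.006 0.025 0" --pt "0.4 0.35 0 0 0 0 0" --pt "0.4 0.35 0 0 0 0 0" --pt "0.4 0 0 0 0 0 0" --pt "0.4 0 0 0 0 0 0" --pt "0 0 0 0 0 0 0" --pt "0 0 0 0 0 0 0"

```text
time_s: 7.9
tcp_pos: [0.5401, 0.111, 0.0602]
ee_rot: [1.107, 1.27, -1.114]
wrist_force: [0.6, -0.4, -1.6]
gripper_width: 0.112
```

```bash
python3 - <<'E'
from h import *
fneed(-.056,.0255)
E
```

```text
tcp in fixture mm [-58.0868  -6.8656  60.2387] force fixture [ 0.5338 -0.4426 -1.5808] dq 0.02460119419477472
t 7.9 tcp [0.5401 0.111  0.0602] w 0.11189726522477986 F [ 0.5909 -0.3629 -1.5808] T [ 0.0095 -0.0051 -0.0115]
tool axes x,y,z:
 [[-0.0033 -0.0029 -1.    ]
 [ 0.9911  0.1333 -0.0036]
 [ 0.1333 -0.9911  0.0024]]
shift(units, now axes) [ 1.3886  0.0864 -0.2786] in goal axes [ 1.3895  0.0835 -0.2746]
turn [-0.0078  0.0024  0.0036]
```

servo_tool --pt "0.3 0.08 -0.27 -0.008 0.0025 0.0035 0" --pt "0.3 0 0 0 0 0 0" --pt "0.3 0 0 0 0 0 0" --pt "0 0 0 0 0 0 0" --pt "0 0 0 0 0 0 0"

```text
time_s: 8.32
tcp_pos: [0.5404, 0.1183, 0.0357]
ee_rot: [1.104, 1.274, -1.104]
wrist_force: [-0.2, 0.2, -1.2]
gripper_width: 0.112
```

```bash
python3 - <<'E'
from h import *
fneed(-.056,.0255)
E
```

```text
tcp in fixture mm [-56.7533   0.3533  35.6571] force fixture [-0.1484  0.1903 -1.2234] dq 0.01742230460581977
t 8.3167 tcp [0.5404 0.1183 0.0357] w 0.11161034701678968 F [-0.1738  0.1675 -1.2234] T [-0.0048  0.0122  0.0233]
tool axes x,y,z:
 [[-0.0003  0.0004 -1.    ]
 [ 0.9899  0.1418 -0.0002]
 [ 0.1418 -0.9899 -0.0004]]
shift(units, now axes) [0.4063 0.0302 0.0143] in goal axes [0.4063 0.0301 0.0141]
turn [ 0.0008 -0.0004  0.0002]
```

servo_tool --pt "0.2 0.02 0.01 0 0 0 0" --pt "0.18 0 0 0 0 0 0" --pt "0 0 0 0 0 0 0" --pt "0 0 0 0 0 0 0"

```text
time_s: 8.65
tcp_pos: [0.5413, 0.1184, 0.0256]
ee_rot: [1.104, 1.273, -1.103]
wrist_force: [1.0, -0.4, -1.3]
gripper_width: 0.115
```

```bash
python3 - <<'E'
from h import *
fneed(-.056,.0255)
p=robot.camera_params("wrist");im=robot.capture("wrist")
cv2.imwrite("pics/w5.png",im[:,:,::-1]); np.save("w5.npy",p,allow_pickle=True)
t=robot.state()["tcp_pos"]
c=FO+R.from_euler("z",FA).apply([-.056,0,0])[:2]
overlay("pics/w5.png",p,FIX,(*FO,0),FA,"pics/w5f.png",(220,150,600,350),2.1)
cv2.imwrite("pics/s5.png",robot.capture("side")[:,:,::-1]); crop("pics/s5.png","pics/s5c.png",310,150,470,260,5)
E
```

```text
tcp in fixture mm [-55.7836   0.3005  25.6427] force fixture [ 0.9668 -0.5647 -1.2616] dq 0.008223001669307858
t 8.65 tcp [0.5413 0.1184 0.0256] w 0.11538509175722449 F [ 1.0368 -0.4227 -1.2616] T [ 0.0255  0.0037 -0.0385]
tool axes x,y,z:
 [[ 0.0007  0.0004 -1.    ]
 [ 0.9898  0.1424  0.0007]
 [ 0.1424 -0.9898 -0.0003]]
shift(units, now axes) [ 0.0057 -0.0087  0.012 ] in goal axes [ 0.0057 -0.0087  0.012 ]
turn [ 0.0013 -0.0003 -0.0007]
```

View pics/w5f.png

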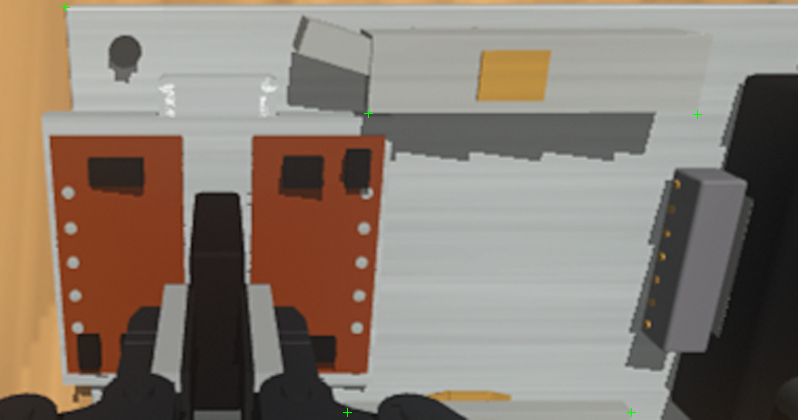

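View pics/s5c.png

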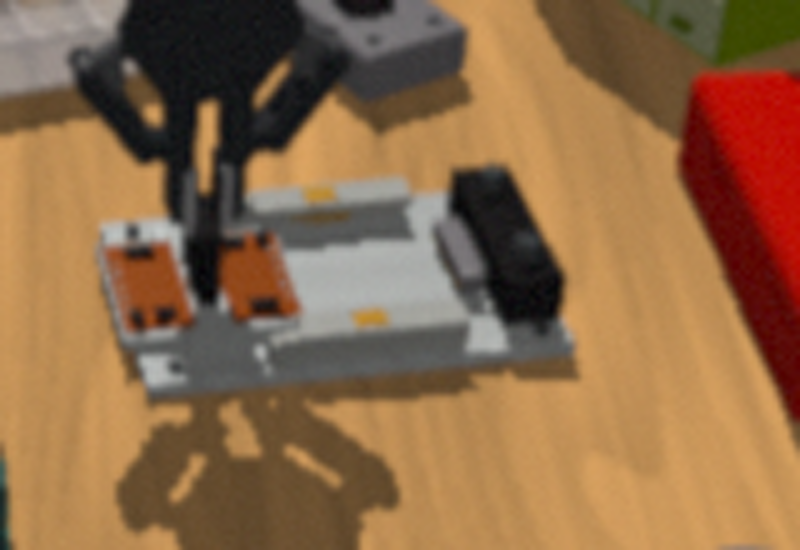

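```bash
python3 - <<'E'
from h import *
p=np.load("w5.npy",allow_pickle=True).item()
c=FO+R.from_euler("z",FA).apply([-.058,0,0])[:2]
W=np.vstack([R.from_euler("z",FA).apply(FIX)+np.r_[FO,0],R.from_euler("z",FA).apply(CAR)+np.r_[c,.0083]])
np.set_printoptions(suppress=True)
x0,y0,x1,y1,s=220,150,600,350,2.1
i=cv2.resize(cv2.imread("pics/w5.png")[y0:y1,x0:x1],None,fx=s,fy=s,interpolation=cv2.INTER_CUBIC)
for u,v in proj(p,W): cv2.drawMarker(i,(int((u-x0+.5)*s),int((v-y0+.5)*s)),(0,255,0),cv2.MARKER_CROSS,9,1)
cv2.imwrite("pics/w5g.png",i)
cv2.imwrite("pics/w5h.png",cv2.resize(cv2.imread("pics/w5.png")[290:370,230:490],None,fx=3,fy=3,interpolation=cv2.INTER_CUBIC))
E
```

```text
(no output)
```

View pics/w5g.png

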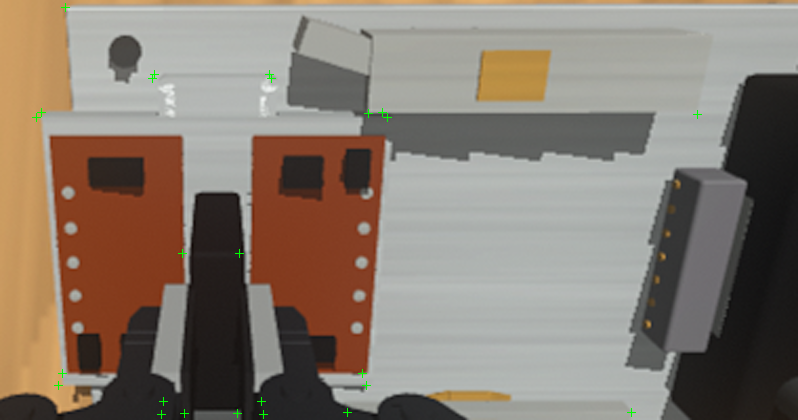

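View pics/w5h.png

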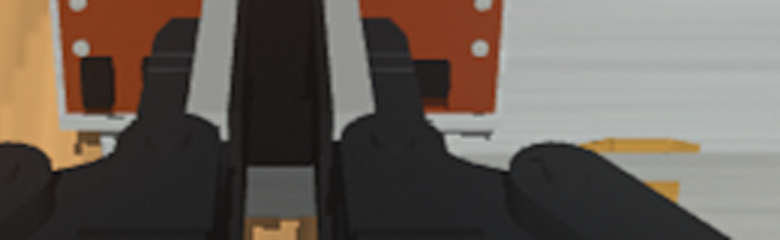

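servo_tool --pt "0 0.2 0.012 0.001 0 0 0" --pt "0 0.2 0 0 0 0 0" --pt "0 0.2 0 0 0 0 0" --pt "0 0 0 0 0 0 0"

```text
time_s: 9.08
tcp_pos: [0.5587, 0.1204, 0.0268]
ee_rot: [1.106, 1.271, -1.102]
wrist_force: [-0.1, -0.7, -1.6]
gripper_width: 0.111
```

```bash
python3 - <<'E'
from h import *
fneed(-.025,.0255)
E
```

```text
tcp in fixture mm [-38.3144  -0.1964  26.8054] force fixture [-0.2272 -0.6494 -1.6412] dq 0.01234873850518973
t 9.0833 tcp [0.5587 0.1204 0.0268] w 0.11132861265753065 F [-0.1334 -0.6749 -1.6412] T [-0.0182 -0.0402 -0.0359]
tool axes x,y,z:
 [[ 0.0032  0.0006 -1.    ]
 [ 0.99    0.141   0.0032]
 [ 0.141  -0.99   -0.0001]]
shift(units, now axes) [ 0.0539  0.5324 -0.0078] in goal axes [ 0.0522  0.5326 -0.0079]
turn [ 0.     -0.0001 -0.0032]
```

servo_tool --pt "0.05 0.2 -0.008 0 0 -0.003 0" --pt "0 0.2 0 0 0 0 0" --pt "0 0 0 0 0 0 0"

```text
time_s: 9.33
tcp_pos: [0.5706, 0.1222, 0.0259]
ee_rot: [1.105, 1.272, -1.103]
wrist_force: [0.3, 0.6, -1.0]
gripper_width: 0.118
```

```bash
python3 - <<'E'
from h import *
fneed(-.02,.0255)
cv2.imwrite("pics/w6.png",robot.capture("wrist")[:,:,::-1]);crop("pics/w6.png","pics/w6c.png",220,140,540,360,2.5)
E
```

```text
tcp in fixture mm [-26.2834  -0.0507  25.8674] force fixture [ 0.3801  0.556  -0.9659] dq 0.01043271701910663
t 9.3333 tcp [0.5706 0.1222 0.0259] w 0.11801366846678114 F [ 0.2979  0.604  -0.9659] T [ 0.024  -0.015   0.0606]
tool axes x,y,z:
 [[ 0.0012  0.0003 -1.    ]
 [ 0.99    0.1409  0.0012]
 [ 0.1409 -0.99   -0.0001]]
shift(units, now axes) [ 0.015   0.2513 -0.0021] in goal axes [ 0.0147  0.2513 -0.002 ]
turn [-0.0001 -0.0001 -0.0012]
```

View pics/w6c.png

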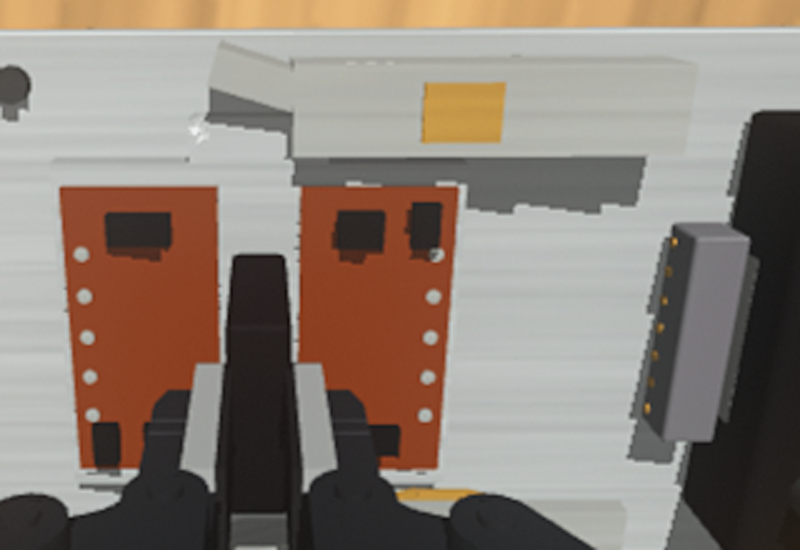

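servo_tool --pt "0.02 0.15 0 0 0 -0.001 0" --pt "0 0.15 0 0 0 0 0" --pt "0 0 0 0 0 0 0"

```text
time_s: 9.63
tcp_pos: [0.5775, 0.1233, 0.0251]
ee_rot: [1.103, 1.274, -1.106]
wrist_force: [0.5, 0.2, -1.2]
gripper_width: 0.115
```

```bash
python3 - <<'E'
from h import *
fneed(0,.0255)
E
```

```text
tcp in fixture mm [-19.2409   0.0439  25.1477] force fixture [ 0.5024  0.0816 -1.2006] dq 0.00698256213559189
t 9.6333 tcp [0.5775 0.1233 0.0251] w 0.11482647518638966 F [ 0.4859  0.1516 -1.2006] T [ 0.0292 -0.0213 -0.0111]
tool axes x,y,z:
 [[-0.0022 -0.0001 -1.    ]
 [ 0.99    0.1411 -0.0022]
 [ 0.1411 -0.99   -0.0002]]
shift(units, now axes) [-0.0158  0.7696  0.0018] in goal axes [-0.0141  0.7696  0.0018]
turn [ 0.     -0.0002  0.0022]
```

servo_tool --pt "-0.01 0.15 0 0 0 0.002 0" --pt "0 0.15 0 0 0 0 0" --pt "0 0 0 0 0 0 0"

```text
time_s: 9.88
tcp_pos: [0.5857, 0.1245, 0.0252]
ee_rot: [1.104, 1.273, -1.104]
wrist_force: [0.6, -0.2, -1.1]
gripper_width: 0.11
```

```bash
python3 - <<'E'
from h import *
fneed(0,.0255)
E
```

```text
tcp in fixture mm [-11.044    0.0567  25.2196] force fixture [ 0.5528 -0.3227 -1.0811] dq 0.0063275928424848206
t 9.8833 tcp [0.5857 0.1245 0.0252] w 0.1100845881399676 F [ 0.5928 -0.2415 -1.0811] T [-0.0074 -0.0045  0.0297]
tool axes x,y,z:
 [[ 0.      0.0002 -1.    ]
 [ 0.99    0.1411  0.0001]
 [ 0.1411 -0.99   -0.0002]]
shift(units, now axes) [-0.0112  0.4418  0.0023] in goal axes [-0.0112  0.4418  0.0023]
turn [ 0.0001 -0.0002 -0.0001]
```

servo_tool --pt "-0.01 0.12 0 0 0 0 0" --pt "0 0.12 0 0 0 0 0" --pt "0 0 0 0 0 0 0"

```text
time_s: 10.13
tcp_pos: [0.5887, 0.125, 0.025]
ee_rot: [1.1, 1.279, -1.11]
wrist_force: [1.6, 0.0, -1.8]
gripper_width: 0.111
```

```bash
python3 - <<'E'
from h import *
fneed(0,.0255)
E
```

```text
tcp in fixture mm [-7.9978  0.0918 24.9705] force fixture [ 1.6007 -0.201  -1.8338] dq 0.005081350654472442
t 10.1333 tcp [0.5887 0.125  0.025 ] w 0.11088700380186027 F [ 1.613   0.0268 -1.8338] T [-0.0009 -0.1751 -0.0054]
tool axes x,y,z:
 [[-0.0086 -0.0011 -1.    ]
 [ 0.9899  0.1414 -0.0087]
 [ 0.1414 -0.9899 -0.0001]]
shift(units, now axes) [-0.024   0.3197  0.0038] in goal axes [-0.0212  0.3199  0.0037]
turn [ 0.0004 -0.0001  0.0087]
```

servo_tool --pt "-0.01 0.1 0 0 0 0.009 0" --pt "0 0.15 0 0 0 0 0"

```text
time_s: 10.3
tcp_pos: [0.5892, 0.1251, 0.0249]
ee_rot: [1.096, 1.283, -1.114]
wrist_force: [-10.6, -2.5, 10.5]
gripper_width: 0.116
```

```bash
python3 - <<'E'
from h import *
fneed(0,.0255)
E
```

```text
tcp in fixture mm [-7.4915  0.1645 24.9215] force fixture [-10.8439  -1.0263  10.496 ] dq 0.13654861313337163
t 10.3 tcp [0.5892 0.1251 0.0249] w 0.11589182670884224 F [-10.5908  -2.5453  10.496 ] T [-0.3627  1.8647  0.0566]
tool axes x,y,z:
 [[-0.0137 -0.002  -0.9999]
 [ 0.9897  0.1421 -0.0139]
 [ 0.1422 -0.9898  0.0001]]
shift(units, now axes) [-0.0273  0.2993  0.0069] in goal axes [-0.0231  0.2997  0.0066]
turn [0.0011 0.0001 0.0139]
```

servo_tool --pt "-0.04 0.1 0 -0.001 0 0.02 0" --pt "-0.03 0.15 0 0 0 0.02 0"

```text
time_s: 10.47
tcp_pos: [0.5917, 0.1255, 0.025]
ee_rot: [1.112, 1.262, -1.089]
wrist_force: [-6.7, -1.4, 0.5]
gripper_width: 0.111
```

```bash
python3 - <<'E'
from h import *
fneed(0,.0255)
E
```

```text
tcp in fixture mm [-4.9604  0.2094 24.9662] force fixture [-6.8553 -0.3973  0.5101] dq 0.198548724849679
t 10.4667 tcp [0.5917 0.1255 0.025 ] w 0.1111458223057481 F [-6.7308 -1.3601  0.5101] T [-0.2171  1.2888 -0.0601]
tool axes x,y,z:
 [[ 0.0179  0.0026 -0.9998]
 [ 0.9895  0.1434  0.0181]
 [ 0.1435 -0.9897  0.    ]]
shift(units, now axes) [-0.0178  0.1987  0.0089] in goal axes [-0.0214  0.1984  0.0084]
turn [ 0.0025 -0.     -0.0181]
```

servo_tool --pt "-0.02 0.15 0.008 0.002 0 -0.005 0" --pt "-0.02 0.15 0 0 0 0.005 0"

```text
time_s: 10.63
tcp_pos: [0.5923, 0.1257, 0.0249]
ee_rot: [1.106, 1.271, -1.101]
wrist_force: [-8.4, -2.4, 6.2]
gripper_width: 0.118
```

```bash
python3 - <<'E'
from h import *
fneed(0,.0255)
E
```

```text
tcp in fixture mm [-4.3267  0.2972 24.947 ] force fixture [-8.691  -1.2107  6.1904] dq 0.02756036142825866
t 10.6333 tcp [0.5923 0.1257 0.0249] w 0.11815503678184325 F [-8.4334 -2.4243  6.1904] T [-0.346   1.4945  0.0109]
tool axes x,y,z:
 [[ 0.0038  0.0008 -1.    ]
 [ 0.9899  0.142   0.0039]
 [ 0.142  -0.9899 -0.0002]]
shift(units, now axes) [-0.0215  0.1731  0.0121] in goal axes [-0.0221  0.1731  0.0119]
turn [ 0.001  -0.0002 -0.0039]
```

servo_tool --pt "-0.04 0.25 0.01 0.001 0 0.01 0" --pt "-0.04 0.25 0 0 0 0.01 0"

```text
time_s: 10.8
tcp_pos: [0.5968, 0.1264, 0.0249]
ee_rot: [1.108, 1.269, -1.098]
wrist_force: [-8.9, -1.8, 3.5]
gripper_width: 0.116
```

```bash
python3 - <<'E'
from h import *
fneed(0.01,.0255)
E
```

```text
tcp in fixture mm [ 0.2854  0.3819 24.9443] force fixture [-9.0641 -0.4786  3.523 ] dq 0.052496625459001155
t 10.8 tcp [0.5968 0.1264 0.0249] w 0.11554928692847215 F [-8.906  -1.7521  3.523 ] T [-0.3515  1.6022 -0.0046]
tool axes x,y,z:
 [[ 0.0069  0.0015 -1.    ]
 [ 0.9899  0.1415  0.0071]
 [ 0.1415 -0.9899 -0.0006]]
shift(units, now axes) [-0.0195  0.3887  0.0155] in goal axes [-0.0222  0.3886  0.0153]
turn [ 0.0005 -0.0006 -0.0071]
```

servo_tool --pt "-0.04 0.25 0.012 0 0 0.006 0" --pt "-0.04 0.25 0 0 0 0.008 0"

```text
time_s: 10.97
tcp_pos: [0.603, 0.1274, 0.025]
ee_rot: [1.109, 1.268, -1.097]
wrist_force: [-6.7, -1.9, 1.1]
gripper_width: 0.111
```

```bash
python3 - <<'E'
from h import *
fneed(0.01,.0255)
E
```

```text
tcp in fixture mm [ 6.4921  0.4686 25.0041] force fixture [-6.8677 -0.9304  1.1072] dq 0.0768466948715201
t 10.9667 tcp [0.603  0.1274 0.025 ] w 0.11137826938260761 F [-6.6678 -1.8897  1.1072] T [-0.2036  1.221  -0.0649]
tool axes x,y,z:
 [[ 0.008   0.0021 -1.    ]
 [ 0.9899  0.1419  0.0082]
 [ 0.1419 -0.9899 -0.001 ]]
shift(units, now axes) [-0.0187  0.1405  0.0188] in goal axes [-0.0198  0.1403  0.0187]
turn [ 0.0008 -0.001  -0.0082]
```

servo_tool --pt "-0.03 0.22 0.02 0.001 0 0.004 0" --pt "-0.03 0.22 0.01 0 0 0.006 0"

```text
time_s: 11.13
tcp_pos: [0.6078, 0.128, 0.025]
ee_rot: [1.108, 1.271, -1.1]
wrist_force: [-7.3, -1.8, 3.1]
gripper_width: 0.117
```

```bash
python3 - <<'E'
from h import *
fneed(0.015,.0255)
E
```

```text
tcp in fixture mm [11.3507  0.3553 24.9509] force fixture [-7.444  -0.7877  3.0594] dq 0.07836929319018773
t 11.1333 tcp [0.6078 0.128  0.025 ] w 0.11673362307923092 F [-7.2585 -1.8296  3.0594] T [-0.2332  1.3098  0.0065]
tool axes x,y,z:
 [[ 0.0046  0.0025 -1.    ]
 [ 0.99    0.1412  0.0049]
 [ 0.1412 -0.99   -0.0018]]
shift(units, now axes) [-0.0213  0.1461  0.0142] in goal axes [-0.022   0.146   0.0142]
turn [ 0.0002 -0.0018 -0.0049]
```

servo_tool --pt "-0.03 0.2 0.014 0 -0.001 0.006 0" --pt "-0.03 0.2 0.005 0 -0.001 0.006 0"

```text
time_s: 11.3
tcp_pos: [0.6119, 0.1285, 0.025]
ee_rot: [1.106, 1.27, -1.101]
wrist_force: [-7.0, -1.4, 3.4]
gripper_width: 0.11
```

```bash
python3 - <<'E'
from h import *
fneed(0.02,.0255)
E
```

```text
tcp in fixture mm [15.5469  0.2984 24.9529] force fixture [-7.1374 -0.4324  3.3603] dq 0.06617396502252315
t 11.3 tcp [0.6119 0.1285 0.025 ] w 0.11038221338416966 F [-7.0051 -1.4347  3.3603] T [-0.2463  1.2345  0.009 ]
tool axes x,y,z:
 [[ 0.0042  0.001  -1.    ]
 [ 0.9899  0.1415  0.0043]
 [ 0.1415 -0.9899 -0.0004]]
shift(units, now axes) [-0.0211  0.1782  0.012 ] in goal axes [-0.0219  0.1781  0.0119]
turn [ 0.0005 -0.0004 -0.0043]
```

servo_tool --pt "-0.04 0.2 0.01 0 0 0.006 0" --pt "-0.04 0.2 0.005 0 0 0.006 0"

```text
time_s: 11.47
tcp_pos: [0.6164, 0.1292, 0.025]
ee_rot: [1.107, 1.27, -1.1]
wrist_force: [-5.5, -1.6, 1.9]
gripper_width: 0.113
```

```bash
python3 - <<'E'
from h import *
fneed(0.02,.0255)
E
```

```text
tcp in fixture mm [20.1032  0.3841 24.9695] force fixture [-5.6516 -0.7819  1.8714] dq 0.06650312908774052
t 11.4667 tcp [0.6164 0.1292 0.025 ] w 0.1131025842903947 F [-5.4848 -1.5711  1.8714] T [-0.1982  1.1601  0.0079]
tool axes x,y,z:
 [[ 0.0048  0.0015 -1.    ]
 [ 0.9899  0.1419  0.005 ]
 [ 0.1419 -0.9899 -0.0008]]
shift(units, now axes) [-0.0213 -0.004   0.0153] in goal axes [-0.0212 -0.0041  0.0154]
turn [ 0.0009 -0.0008 -0.005 ]
```

servo_tool --pt "-0.04 0.18 0.015 0.001 0 0.005 0" --pt "-0.04 0.18 0.005 0 0 0.005 0"

```text
time_s: 11.63
tcp_pos: [0.6191, 0.1295, 0.025]
ee_rot: [1.106, 1.273, -1.103]
wrist_force: [-9.4, -2.0, 4.3]
gripper_width: 0.112
```

```bash
python3 - <<'E'
from h import *
fneed(0.025,.0255)
cv2.imwrite("pics/w7.png",robot.capture("wrist")[:,:,::-1]);crop("pics/w7.png","pics/w7c.png",220,140,540,360,2.5)
E
```

```text
tcp in fixture mm [22.7851  0.3239 24.9601] force fixture [-9.6078 -0.701   4.2652] dq 0.0558695612706742
t 11.6333 tcp [0.6191 0.1295 0.025 ] w 0.11165187473107153 F [-9.4129 -2.0489  4.2652] T [-0.3267  1.6283 -0.0368]
tool axes x,y,z:
 [[ 0.001   0.0015 -1.    ]
 [ 0.99    0.1413  0.0013]
 [ 0.1413 -0.99   -0.0014]]
shift(units, now axes) [-0.0215  0.0886  0.013 ] in goal axes [-0.0216  0.0886  0.013 ]
turn [ 0.0003 -0.0014 -0.0013]
```

View pics/w7c.png

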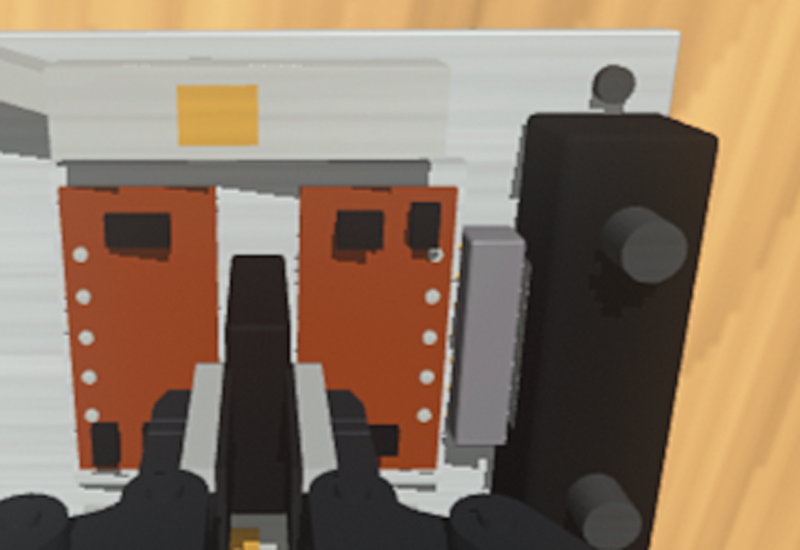

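servo_tool --pt "-0.04 0.18 0.013 0 -0.001 0.006 0" --pt "-0.04 0.18 0.005 0 0 0.006 0"

```text
time_s: 11.85
tcp_pos: [0.6203, 0.1296, 0.0249]
ee_rot: [1.102, 1.277, -1.107]
wrist_force: [-10.3, -1.9, 4.6]
gripper_width: 0.116
```

```bash
python3 - <<'E'
from h import *
fneed(0.025,.0255)
E
```

```text
tcp in fixture mm [23.9388  0.2383 24.9386] force fixture [-10.4368  -0.3901   4.6053] dq 0.054521983936291395
t 11.85 tcp [0.6203 0.1296 0.0249] w 0.11591540986197646 F [-10.2775  -1.8581   4.6053] T [-0.3521  1.7321  0.0014]
tool axes x,y,z:
 [[-0.0044  0.0001 -1.    ]
 [ 0.9899  0.1419 -0.0043]
 [ 0.1419 -0.9899 -0.0007]]
shift(units, now axes) [-0.0226  0.0423  0.0096] in goal axes [-0.0225  0.0424  0.0095]
turn [ 0.0009 -0.0007  0.0043]
```

servo_tool --pt "-0.05 0.22 0.01 0.001 0 0.012 0" --pt "-0.05 0.22 0 0 0 0.012 0"

```text
time_s: 12.02
tcp_pos: [0.6212, 0.1297, 0.0249]
ee_rot: [1.103, 1.276, -1.105]
wrist_force: [-14.3, -3.6, 7.4]
gripper_width: 0.117
```

```bash
python3 - <<'E'
from h import *
fneed(0.025,.0255)
E
```

```text
tcp in fixture mm [24.9286  0.2361 24.9079] force fixture [-14.6668  -1.5471   7.4455] dq 0.006680696446007998
t 12.0167 tcp [0.6212 0.1297 0.0249] w 0.11733594774273416 F [-14.302   -3.6001   7.4455] T [-0.5622  2.3099 -0.0271]
tool axes x,y,z:
 [[-0.0028  0.0003 -1.    ]
 [ 0.9899  0.142  -0.0027]
 [ 0.142  -0.9899 -0.0007]]
shift(units, now axes) [-0.0237  0.0028  0.0094] in goal axes [-0.0237  0.0029  0.0094]
turn [ 0.001  -0.0007  0.0027]
```

servo_tool --pt "-0.08 0.25 0.008 0.001 0 0.014 0" --pt "-0.09 0.26 0 0 0 0.012 0"

```text
time_s: 12.18
tcp_pos: [0.6214, 0.1298, 0.0252]
ee_rot: [1.102, 1.276, -1.106]
wrist_force: [-11.9, -3.4, 3.6]
gripper_width: 0.114
```

```bash
python3 - <<'E'
from h import *
fneed(0.025,.0255)
E
```

```text
tcp in fixture mm [25.0991  0.2473 25.1522] force fixture [-12.2483  -1.6989   3.5557] dq 0.03630431750635393
t 12.1833 tcp [0.6214 0.1298 0.0252] w 0.11355071018573167 F [-11.8863  -3.4093   3.5557] T [-0.548   2.0522  0.039 ]
tool axes x,y,z:
 [[-0.0041 -0.     -1.    ]
 [ 0.9898  0.1422 -0.0041]
 [ 0.1422 -0.9898 -0.0006]]
shift(units, now axes) [-0.0139 -0.004   0.0099] in goal axes [-0.0139 -0.004   0.0099]
turn [ 0.0011 -0.0006  0.0041]
```

servo_tool --pt "-0.06 0.3 0.008 0.001 0 0.018 0" --pt "-0.06 0.32 0 0 0 0.016 0"

```text
time_s: 12.35
tcp_pos: [0.6213, 0.1298, 0.0249]
ee_rot: [1.1, 1.277, -1.107]
wrist_force: [-18.3, -4.3, 12.5]
gripper_width: 0.113
```

```bash
python3 - <<'E'
from h import *
fneed(0.025,.0255)
E
```

```text
tcp in fixture mm [25.0211  0.2317 24.9418] force fixture [-18.7327  -1.7231  12.5316] dq 0.04050975532202974
t 12.35 tcp [0.6213 0.1298 0.0249] w 0.11307859168093712 F [-18.3025  -4.3477  12.5316] T [-0.6686  3.0933 -0.0471]
tool axes x,y,z:
 [[-0.0055 -0.0005 -1.    ]
 [ 0.9898  0.1426 -0.0055]
 [ 0.1426 -0.9898 -0.0003]]
shift(units, now axes) [-0.0223 -0.001   0.0093] in goal axes [-0.0223 -0.0008  0.0093]
turn [ 0.0016 -0.0003  0.0055]
```

servo_tool --pt "-0.09 0.29 0.005 0.001 0 0.018 0" --pt "-0.07 0.3 0 0 0 0.018 0" --pt "-0.07 0.3 0 0 0 0.018 0" --pt "-0.07 0.3 0 0 0 0.018 0"

```text
time_s: 12.68
tcp_pos: [0.6214, 0.1297, 0.0249]
ee_rot: [1.102, 1.273, -1.101]
wrist_force: [-15.3, -2.1, 8.3]
gripper_width: 0.112
```

```bash
python3 - <<'E'
from h import *
fneed(0.025,.0255)
E
```

```text
tcp in fixture mm [25.1098  0.2049 24.9316] force fixture [-15.4852   0.0533   8.2553] dq 0.021885012386625286
t 12.6833 tcp [0.6214 0.1297 0.0249] w 0.1124567237078452 F [-15.338   -2.1311   8.2553] T [-0.5378  2.6346 -0.0652]
tool axes x,y,z:
 [[ 0.0012 -0.0004 -1.    ]
 [ 0.9895  0.1442  0.0011]
 [ 0.1442 -0.9895  0.0005]]
shift(units, now axes) [-0.0227 -0.0044  0.0082] in goal axes [-0.0227 -0.0044  0.0082]
turn [ 0.0033  0.0005 -0.0011]
```

servo_tool --pt "-0.07 0.33 0.005 0.002 0 0.016 0" --pt "-0.07 0.33 0 0 0 0.016 0" --pt "-0.07 0.33 0 0 0 0.014 0" --pt "-0.07 0.33 0 0 0 0.014 0"

```text
time_s: 13.02
tcp_pos: [0.6213, 0.1297, 0.0251]
ee_rot: [1.094, 1.282, -1.112]
wrist_force: [-16.9, -4.7, 10.8]
gripper_width: 0.114
```

```bash
python3 - <<'E'
from h import *
fneed(0.025,.0255)
E
```

```text
tcp in fixture mm [24.9333  0.1882 25.0547] force fixture [-17.3742  -2.2957  10.7754] dq 0.06994662615460884
t 13.0167 tcp [0.6213 0.1297 0.0251] w 0.11394656401161535 F [-16.8768  -4.7231  10.7754] T [-0.6093  2.9269 -0.043 ]
tool axes x,y,z:
 [[-0.0127 -0.0033 -0.9999]
 [ 0.9894  0.1447 -0.0131]
 [ 0.1448 -0.9895  0.0014]]
shift(units, now axes) [-0.0178  0.0024  0.0076] in goal axes [-0.0178  0.0027  0.0075]
turn [0.0038 0.0014 0.0131]
```

servo_tool --pt "-0.02 0.15 0 0.003 0 0.014 0" --pt "-0.02 0.12 0 0 0 0.004 0" --pt "0 0.05 0 0 0 0 0" --pt "0 0 0 0 0 0 0"

```text
time_s: 13.35
tcp_pos: [0.6209, 0.1297, 0.025]
ee_rot: [1.096, 1.279, -1.112]
wrist_force: [-0.8, -0.7, -0.5]
gripper_width: 0.111
```

```bash
python3 - <<'E'
from h import *
fneed(0.025,.0255)
E
```

```text
tcp in fixture mm [24.608   0.1821 24.9896] force fixture [-0.9204 -0.5542 -0.5008] dq 0.013158821680337536
t 13.35 tcp [0.6209 0.1297 0.025 ] w 0.1106473637274215 F [-0.833  -0.6785 -0.5008] T [-0.0351  0.1058 -0.0222]
tool axes x,y,z:
 [[-0.0103 -0.0033 -0.9999]
 [ 0.9897  0.1425 -0.0107]
 [ 0.1425 -0.9898  0.0018]]
shift(units, now axes) [-0.0206  0.0154  0.0073] in goal axes [-0.0204  0.0157  0.0073]
turn [0.0015 0.0018 0.0107]
```

servo_tool --pt "-0.02 0.12 0.005 0.001 0 0.015 0" --pt "0 0.03 0 0 0 0.005 0" --pt "0 0 0 0 0 0 0.4" --pt "0 0 0 0 0 0 0.4" --pt "0 0 0 0 0 0 0.4" --pt "0 0 0 0 0 0 0.4"

```text
time_s: 13.85
tcp_pos: [0.6266, 0.1304, 0.0267]
ee_rot: [1.111, 1.261, -1.093]
wrist_force: [0.6, 0.4, 0.1]
gripper_width: 0.399
```

```bash
python3 - <<'E'
from h import *
fneed(0.025,.0255)
p=robot.camera_params("wrist");im=robot.capture("wrist")
cv2.imwrite("pics/w8.png",im[:,:,::-1]); np.save("w8.npy",p,allow_pickle=True);crop("pics/w8.png","pics/w8c.png",220,140,540,360,2.5)
E
```

```text
tcp in fixture mm [30.2762  0.1485 26.7148] force fixture [0.6872 0.3019 0.0937] dq 0.02164115615430405
t 13.85 tcp [0.6266 0.1304 0.0267] w 0.3994460118888733 F [0.6378 0.3958 0.0937] T [-0.0103  0.0189 -0.0161]
tool axes x,y,z:
 [[ 0.0158  0.0005 -0.9999]
 [ 0.9898  0.1414  0.0157]
 [ 0.1414 -0.99    0.0017]]
shift(units, now axes) [ 0.0453 -0.2118  0.0058] in goal axes [ 0.0486 -0.211   0.0059]
turn [ 0.0004  0.0017 -0.0157]
```

View pics/w8c.png

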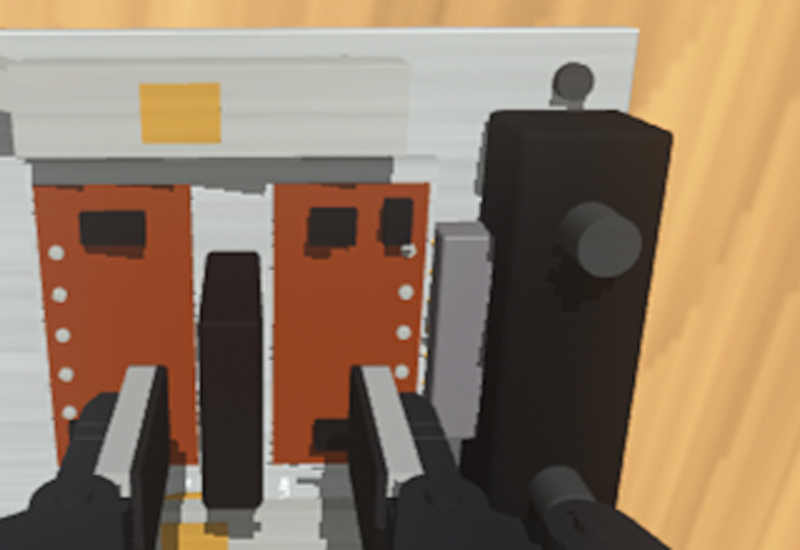

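servo_tool --pt "-0.1 -0.18 0 0 0 -0.01 0.45" --pt "-0.4 0 0 0 0 0 0.45" --pt "-0.5 0 0 0 0 0 0.45" --pt "-0.6 0 0 0 0 0 0.45" --pt "-0.8 0 0 0 0 0 0.45" --pt "-0.8 0 0 0 0 0 0.45" --pt "0 0 0 0 0 0 0.45"

```text
time_s: 14.48
tcp_pos: [0.6231, 0.13, 0.1149]
ee_rot: [1.108, 1.266, -1.098]
wrist_force: [1.9, -0.7, 0.9]
gripper_width: 0.452
```

```bash
python3 - <<'E'
from h import *
fneed(0.025,.0255)
p=robot.camera_params("wrist");im=robot.capture("wrist")
cv2.imwrite("pics/w9.png",im[:,:,::-1]); np.save("w9.npy",p,allow_pickle=True)
x0,y0,x1,y1,s=200,130,540,350,2.3
i=cv2.resize(im[y0:y1,x0:x1,::-1],None,fx=s,fy=s,interpolation=cv2.INTER_CUBIC)
c=FO+R.from_euler("z",FA).apply([.0235,0,0])[:2]
for u,v in proj(p,R.from_euler("z",FA).apply(FIX)+np.r_[FO,0]): cv2.drawMarker(i,(int((u-x0+.5)*s),int((v-y0+.5)*s)),(255,0,0),cv2.MARKER_CROSS,9,1)
for u,v in proj(p,R.from_euler("z",FA).apply(CAR)+np.r_[c,.008]): cv2.drawMarker(i,(int((u-x0+.5)*s),int((v-y0+.5)*s)),(0,255,0),cv2.MARKER_CROSS,9,1)
cv2.imwrite("pics/w9o.png",i)
cv2.imwrite("pics/s9.png",robot.capture("side")[:,:,::-1]); crop("pics/s9.png","pics/s9c.png",310,150,470,260,5)
E
```

```text
tcp in fixture mm [ 26.8364   0.2381 114.8555] force fixture [ 1.7808 -0.9126  0.8764] dq 0.025988523092305798
t 14.4833 tcp [0.6231 0.13   0.1149] w 0.4518716114201403 F [ 1.8917 -0.6523  0.8764] T [ 0.0426 -0.0124  0.027 ]
tool axes x,y,z:
 [[ 0.009  -0.0004 -1.    ]
 [ 0.9899  0.1412  0.0089]
 [ 0.1412 -0.99    0.0017]]
shift(units, now axes) [ 3.5734 -0.1052  0.0035] in goal axes [ 3.5742 -0.0735  0.0095]
turn [ 0.0002  0.0017 -0.0089]
```

View pics/w9o.png

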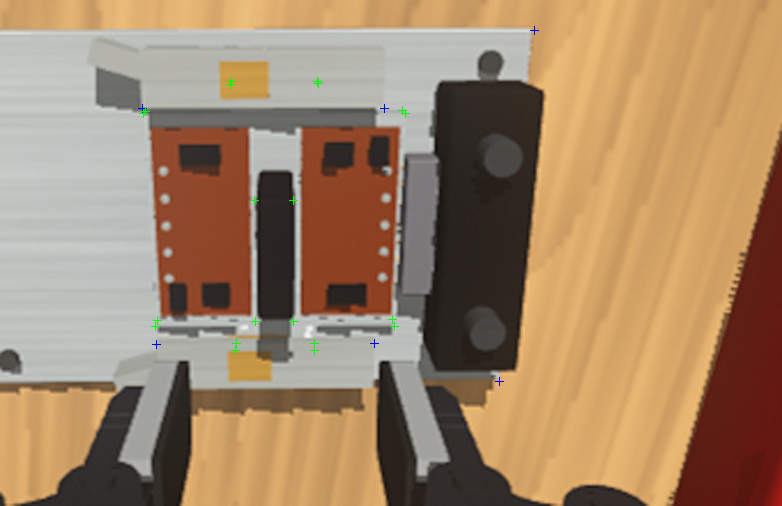

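View pics/s9c.png

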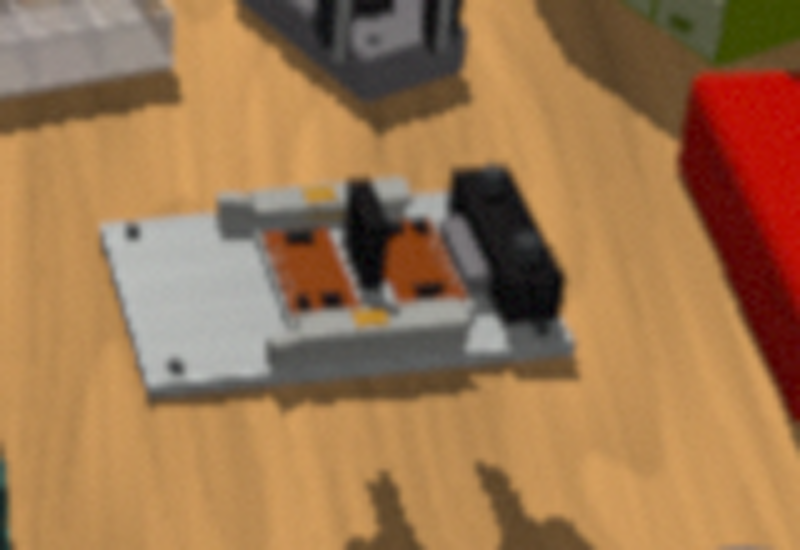

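```bash
python3 - <<'E'
from h import *
crop("pics/w9.png","pics/w9c.png",330,180,430,290,6)
E
```

```text
(no output)
```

View pics/w9c.png

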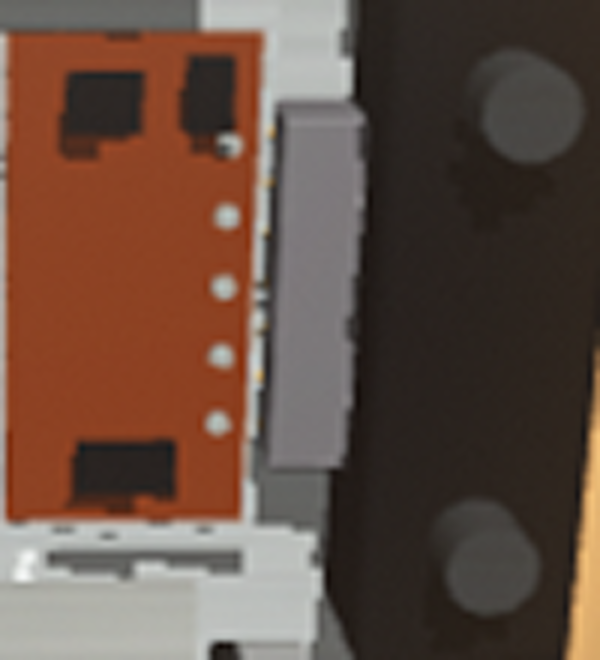

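```bash
python3 -c "
from plant import robot
print(robot.hand_in())"
```

```text
the job is handed in; nothing more can be done
None
```

I slid the eared carrier into the fixture, under both clips, and pushed it home against the contact head. Then I let go and lifted the gripper clear. The job was handed in at about 14.6 s.

- **Push:** sliding under the clips took about 6–9 N in the last stretch. Resistance rose from a gripper position of about x = 23 mm in the fixture frame. The carrier then stopped solid at about 25.0 mm (±0.1 mm) under pushes that read between 12 and 18.7 N over about 1 s. The force was only read at the end of each move, so brief peaks in between were not seen.
- **Final pose:** the last wrist and side pictures show the carrier flat in the slots with the contact pins against its leading edge. Its centre is at about x = 24 mm, and near the middle line to within about 0.5 mm. No other objects were seen to move, though the last pictures show only the area around the fixture.
- **Small disagreements:**
  - The wrist camera put the carrier about 1.5–2 mm behind the gripper along x. I took this as calibration error.
  - The gripper settled back about 0.4 mm after the hard push, before release.
  - When the gripper opened, the arm moved about 5 mm forward without visibly shifting the carrier.
- **Not measured:** the force on the contact head itself. I inferred it from the wrist force and the solid stop, both for the firm push and for the spring still being pressed after release.

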